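# Switch off and level a cup-warming shelf

## Robot

A 7-joint arm with a two-finger parallel gripper is mounted at the origin on a cart in front of the work surface, level with it; the furniture and walls round the work are solid. World frame = base frame: x ahead of the robot, y to its left, z up, the work surface at z = 0. Lengths are in m, angles in rad, forces in N, time in s.
With the tool pointing down it reaches from about 0.425 to 1.025 m from the base axis. Payload 9.4 kg.
Tool frame: the origin (TCP) lies where the fingers leave the gripper's body, on its centre line; the fingertips stand 84 mm ahead of it and the grasp point (between the pads) lies 65 mm ahead of it (arm.pinch_z is the distance from the TCP to the grasp point, in m); z points along the fingers, y is the line along which they close (so a half turn about z gives the same grasp; the last joint's range is limited). The gripper opens to 93 mm and grips with 3 to 60 N. Pads are 15 mm wide; open, the fingers measure 128 mm over their backs; the gripper's body (75 mm by 188 mm) begins 65 mm behind the grasp point.
Start: joints at [-1.178, 0.599, -0.003, 1.599, 0.002, 0.943, -0.08], TCP at [0.328, 0.646, 0.303] pointing down, gripper open.
Joint ranges: [-2.57, 2.57], [-0.35, 1.97], [-1.29, 1.29], [0.11, 2.56], [-1.05, 4.19], [0.11, 1.86], [-2.63, 2.63]. Speed limits (rad/s): [2.22, 2.22, 3.01, 3.01, 3.14, 3.14, 3.14].

## Interface

Orientations are given as a unit quaternion [x, y, z, w].
In Python, from bench import arm, optics gives the robot as it stands. The module is installed in compiled form; this text tells all that it offers.
- The arm moves only by the tool drive_tool, never from a script. Its argument "motion" is a list of rows, each a list of 3 entries, a list of its own where there are three numbers: the opening in per cent of the stroke, from 0 (shut) to 100 (fully open), then the shift along the world's x, y, z normalised to -1 to 1, where 1 is 0.04 m, then the turn about the world's z normalised to -1 to 1, where 1 is 5 degrees. In form: [[fingers, [x, y, z], spin], ...]. A call has 1 to 12 rows; each row shifts and turns the commanded pose from where the row before left it; what a row does not reach is not made up. A row lasts 1/8 s, in which the tool goes at most 62.5 mm and 10.7 degrees, less where a joint would pass 70% of its speed; a pose out of reach is approached as far as the arm can. A call with a number of a shift or a turn outside -1 to 1 is refused whole. A call with a gripper value outside its range is refused whole. The fingers move at their own pace and stop on an object; "newtons" is the grip in N (left out, the last holds). Time passes only in rows, so rows that do not move let the fingers close. It gives the time, the measured TCP pose, the force, the opening and the grip force at its end, in the units of the state.
- arm.get_obs(): the state, without advancing time (a new reading comes with each control period).
- optics.camera(name): name is "scene" or "top"; returns a dict with "image" (420x560x3 uint8, blue, green, red), "fx", "fy", "cx", "cy" (pixels), "rvec" (rotation vector, rad) and "tvec" (3), from world to camera coordinates, as OpenCV has them. Camera axes: x right, y down, z forward; pixel columns grow to the right and rows downward; lengths in m; the calibration is good to about 2 mm. A picture is of the moment at which its call begins. There is no depth.
- arm.hand_in(): hands the job in; it is judged then, once.
The state is a dict: "clock": time; "joints": joint angles; "joint_velocities": joint speeds; "effort": joint torques, N m; "ee_pos": TCP position; "eef_rot": TCP orientation; "force": force on the tool from outside, world axes, zero at the start; "moment": the same for the moment, N m; "gripper_width": opening from 0.0 (shut) to 1.0 (fully open); "grasp_force": force on a finger pad.
Only numpy, scipy, OpenCV 4.12 (cv2) and the standard library are available. Lean on these libraries where they do the work, as an engineer would, in place of code of your own. Each camera call takes 0.05 s, during which the arm holds its last target. There are 200 camera calls.

## Task

Switch off the cup-warming shelf at its rotary isolator (turn the red handle a quarter turn anticlockwise, from the green dot to the red dot), then lay the yellow spirit level lengthwise in the middle of the shelf's black glass and let go of it. Turn the orange knob of the levelling foot until the bubble stands centred between the two black lines, then press down on top of the level with the fingertips, firmly but not hard (about 10 N), bubble still centred, and finish while still pressing: do not let go. Leave the other things on the worktop where they stand.

Things in the scene. Friction and masses are not known exactly. Their poses are not given: they have to be found in the camera images.
- isolator (a joint): angle of the isolator's handle in rad: 0 = on (white pointer line at the green dot), 1.571 = off (at the red dot), growing anticlockwise from above; hard stops at both ends. A detent spring (about 0.13 N m) drives it to the nearer end, tipping over at 0.8 rad: let go beyond 1.2 rad it snaps fully off.
- isolator_grip (a point): centre of the isolator handle's red grip, on its vertical axis, 67 mm above the worktop; turns with the handle. The grip is an upright bar 46 mm long (this x axis; white pointer line toward +x), 14 mm wide (y), 30 mm high, top 80 mm above the worktop, on a fixed grey and yellow box 76 x 76 x 45 mm.
- level_mid (a point): centre of the yellow spirit level, 18 mm above its underside: a bar 150 mm long (this y axis), 28 mm wide (x), 34 mm high, z up, 0.28 kg; it starts upright on the worktop. On top in the middle a green vial (62 mm long) under a rigid clear cover, 20 mm wide, its top 40 mm above the underside; it may be pressed on. Either end may point either way.
- level: the same spirit level; origin at the centre of its underside, axes as level_mid.
- bubble (a joint): place of the pale bubble along the vial in m: 0 = centred between the two black lines, + toward the level's +y end, range +-0.018. It moves to the higher end: 0.25 mm for each mrad of slope of the level, and settles in about 1 s. True only while the level stands still.
- shelf: the warming shelf: an aluminium plate 120 x 300 x 22 mm with a black glass top, hinged at its left end on a fixed leg, its right end on the levelling foot. Origin on the hinge line, 15 mm below the top face, 15 mm in from the left edge; x across the plate (away from the robot), the plate runs toward -y, z up. At the start its right end is 1 to 3 degrees too low.
- shelf_spot (a point): middle of the black glass, on the top face, where the middle of the level belongs; about 65 mm above the worktop when level. x across the plate, y along its length to the left, z normal to the plate. The glass is 96 mm (x) by 222 mm (y).
- foot_grip (a point): grip centre of the orange round knob (36 mm diameter, 28 mm high) of the levelling foot, on its axis 22 mm above the plate's top (knob: 8 to 36 mm above), 150 mm from shelf_spot to -y. Clockwise from above raises the right end: 0.03 rad slope per rad, moving the bubble 7.5 mm per rad to the right, and the knob rises with it, 7.7 mm per rad. Stays where left (0.1 N m); starts 0.7 to 1.6 rad short of level.
- mug_teal: bystander, to be left alone: teal mug, 60 mm tall; origin at the centre of its underside
- lemon: bystander, to be left alone: lemon; origin at the centre of its underside
- spice_jar: bystander, to be left alone: small jar with a red lid, 106 mm tall; origin at the centre of its underside
- pepper_mill: bystander, to be left alone: wooden pepper mill, 170 mm tall; origin at the centre of its underside
- tin: bystander, to be left alone: flat food tin, 40 mm tall; origin at the centre of its underside
- mug_white: bystander, to be left alone: white mug, 60 mm tall; origin at the centre of its underside

How it is judged:
On the way, in this order (a step that is already met when the one before it is completed fails the run):
1. the isolator is turned to off (value of joint isolator above 1.4 rad), for 0.2 s.
2. with the isolator off, the level lies lengthwise and flat in the middle of the shelf, let go (value of joint isolator above 1.4 rad and x of level_mid in the frame of shelf_spot between -0.03 and 0.03 m and y of level_mid in the frame of shelf_spot between -0.04 and 0.04 m and z of level_mid in the frame of shelf_spot between 0.014 and 0.022 m and angle between the y axis of level_mid and the y axis of shelf_spot, either way round below 0.2 rad and angle between the z axis of level_mid and the z axis of shelf_spot, either way round below 0.03 rad and contact force between level and shelf above 1 N and contact force between level and the fingers below 0.2 N), for 0.3 s.
3. the foot is turned until the shelf is level and the bubble stands centred (value of joint isolator above 1.4 rad and x of level_mid in the frame of shelf_spot between -0.03 and 0.03 m and y of level_mid in the frame of shelf_spot between -0.04 and 0.04 m and z of level_mid in the frame of shelf_spot between 0.014 and 0.022 m and angle between the y axis of level_mid and the y axis of shelf_spot, either way round below 0.2 rad and angle between the z axis of level_mid and the z axis of shelf_spot, either way round below 0.03 rad and contact force between level and shelf above 1 N and value of joint bubble between -0.0035 and 0.0035 m and angle between shelf_spot's own z axis and vertical below 0.015 rad), for 0.5 s.
At the end, for the whole second after the job is handed in: Isolator beyond 1.4 rad; level flat, within 30 mm across, 40 mm along and 0.2 rad of the middle of the glass; bubble within 3.5 mm of centre, shelf within 0.015 rad of level; fingers press the level with 3 to 28 N and it bears on the shelf with 6 to 30 N, through the last second (all of step 3 and contact force between level and shelf between 6 and 30 N and contact force between level and the fingers between 3 and 28 N); the arm keeps its last pose, push and grip.
It fails at once if a bystander is moved more than 30 mm (distance of any of mug_teal, lemon, spice_jar, pepper_mill, tin, mug_white from where it was at the start of the episode above 0.03 m).
It fails at once if the level is tipped over (angle between level_mid's own z axis and vertical above 0.6 rad).
It also fails if it takes over 72 s, if anything falls off the work surface, if the arm or the gripper's body presses on something with over 40 N, if the wrist force passes 120 N, or if a joint passes its speed limit or range.

## Working session

There is one attempt and no reset: what is moved stays moved. The work goes in short steps, Python scripts to look and compute and a tool call to move; the robot and the scene stay as the last step left them, time stands still between calls to the robot, and variables do not carry over. Pictures are saved under pics/ and viewed, at most 12 in all, crops included, and the job is handed in when it is done.

Besides the shell and the picture viewer there is one more tool, called after "Call:" by a JSON object that holds its "fn" and its "kwargs". drive_tool: Moves the arm, as the interface text tells. Scaled input: -1 to 1 covers 0.04 m each way for a shift and 5 degrees each way for a turn. Its arguments: {"type":"object","properties":{"motion":{"type":"array","items":{"type":"array"}},"newtons":{"type":"number"}},"required":["motion"]}

```bash
mkdir -p pics; cat > h.py <<'E'
import numpy as np, cv2
from bench import arm, optics
def cam(n):
    c=optics.camera(n); R=cv2.Rodrigues(np.array(c["rvec"],float))[0]; t=np.array(c["tvec"],float).ravel()
    return c,R,t
def ray(C,u,v,z):
    c,R,t=C; d=R.T@np.array([(u-c["cx"])/c["fx"],(v-c["cy"])/c["fy"],1.]); o=-R.T@t
    return o+d*(z-o[2])/d[2]
def proj(C,p):
    c,R,t=C; q=R@np.array(p,float)+t
    return np.array([c["fx"]*q[0]/q[2]+c["cx"],c["fy"]*q[1]/q[2]+c["cy"]])
E
python3 - <<'E'
from h import *
o=arm.get_obs(); print(o); print(arm.pinch_z)
for n in("scene","top"):
    C=cam(n); cv2.imwrite(f"pics/{n}0.png",C[0]["image"]); print(n,C[0]["fx"],-C[1].T@C[2],C[1][2])
E
```

```text
{'clock': 0.0, 'joints': array([-1.17770523,  0.60012465, -0.00250898,  1.60014351,  0.00183467,
        0.9428786 , -0.07977825]), 'joint_velocities': array([ 0.00145217, -0.00014171, -0.00110623, -0.00016869, -0.0009219 ,
        0.00191923, -0.00045365]), 'effort': array([-1.07984185e-04, -7.65083385e+01,  1.49706636e+00, -2.52349877e+01,
       -5.24861645e-02,  1.71055278e-02,  1.61225757e-04]), 'ee_pos': array([0.3280741 , 0.64611813, 0.30185584]), 'eef_rot': array([ 2.32706140e-01,  9.72546785e-01, -7.71749531e-04, -8.72017150e-05]), 'force': array([0.54569144, 0.28733361, 0.51996806]), 'moment': array([ 0.0119822 , -0.02119034, -0.00654606]), 'grasp_force': 0.0, 'gripper_width': 1.0049330078817267}
0.0653
scene 388.7242026294067 [-0.74300103 -0.22534219  0.81552955] [ 0.87993262  0.1044063  -0.46348453]
top 412.2681933142136 [ 0.06270373 -0.37614957  1.28606952] [ 0.40985866  0.22804736 -0.8831819 ]
```

View pics/scene0.png

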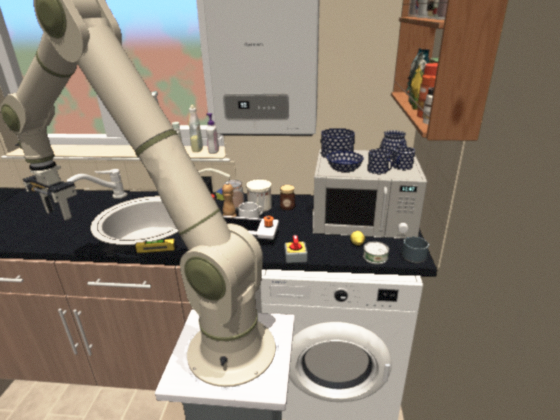

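View pics/top0.png

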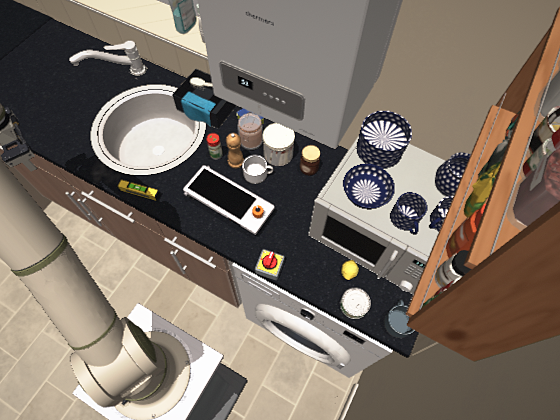

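The top view shows the level at about (138,190), the shelf at (225,197), the knob at (258,211), the isolator at (269,262), and the white mug near the shelf at (256,170). I'll measure these next.

```bash
python3 - <<'E'
from h import *
C=cam("top"); S=cam("scene"); im=C[0]["image"]
def blob(im,lo,hi,box):
    x0,y0,x1,y1=box; h=cv2.cvtColor(im,cv2.COLOR_BGR2HSV); m=cv2.inRange(h,lo,hi); k=np.zeros_like(m);k[y0:y1,x0:x1]=m[y0:y1,x0:x1]
    cs=cv2.findContours(k,cv2.RETR_EXTERNAL,cv2.CHAIN_APPROX_NONE)[0]; c=max(cs,key=cv2.contourArea); return c.reshape(-1,2)
def onplane(C,c,z): 
    P=np.array([ray(C,u,v,z)[:2] for u,v in c],np.float32); (x,y),(w,h),a=cv2.minAreaRect(P*1000); bp=cv2.boxPoints(((x,y),(w,h),a))
    e=max([(bp[1]-bp[0]),(bp[2]-bp[1])],key=np.linalg.norm)
    return (round(x,1),round(y,1)),(round(w,1),round(h,1)),round(np.degrees(np.arctan2(e[1],e[0])),1)
lev=blob(im,(20,120,80),(35,255,255),(110,170,170,210)); print("level z0.02",onplane(C,lev,.02),onplane(C,lev,.034))
gl=blob(im,(0,0,0),(180,255,60),(188,165,262,222)); print("glass",onplane(C,gl,.063),len(gl))
hw=blob(im,(0,0,150),(180,70,255),(175,160,280,235)); print("plate",onplane(C,hw,.062))
kn=blob(im,(3,150,120),(18,255,255),(245,200,275,222)); print("knob",onplane(C,kn,.09))
ih=blob(im,(0,170,80),(8,255,255),(255,245,285,275)); print("iso red",onplane(C,ih,.078))
iy=blob(im,(20,120,80),(35,255,255),(250,245,290,280)); print("iso yel",onplane(C,iy,.045))
for n,(u,v),z in (("mugw",(255,172),.03),("mill",(235,138),.17),("mill0",(234,164),0),("jar",(213,139),.106),("lemon",(350,270),.03),("iso left",(257,263),.04)): print(n,ray(C,u,v,z).round(3))
s=S[0]["image"]
kn=blob(s,(3,150,120),(18,255,255),(260,212,278,230)); print("knob S",onplane(S,kn,.09))
ih=blob(s,(0,170,80),(8,255,255),(285,230,307,255)); print("iso S",onplane(S,ih,.075))
a=cv2.resize(im[160:285,110:290],None,fx=4.2,fy=4.2,interpolation=cv2.INTER_CUBIC); cv2.imwrite("pics/c1.png",a)
E
```

```text
level z0.02 ((467.8, 404.6), (42.4, 152.5), np.float32(-77.8)) ((463.4, 395.9), (41.9, 150.8), np.float32(-77.8))
glass ((584.5, 120.1), (220.7, 91.5), np.float32(86.4)) 140
plate ((578.6, 92.1), (302.4, 133.6), np.float32(86.9))
knob ((571.9, -32.4), (40.3, 32.8), np.float32(29.5))
iso red ((450.6, -145.0), (49.2, 34.1), np.float32(30.1))
iso yel ((453.0, -143.2), (62.5, 63.1), np.float32(-80.4))
mugw [0.73  0.075 0.03 ]
mill [0.739 0.152 0.17 ]
mill0 [0.738 0.172 0.   ]
jar [0.735 0.248 0.106]
lemon [ 0.562 -0.377  0.03 ]
iso left [ 0.433 -0.109  0.04 ]
knob S ((564.2, -35.9), (80.0, 35.0), np.float32(12.3))
iso S ((431.3, -145.6), (73.3, 35.2), np.float32(3.1))
```

View pics/c1.png

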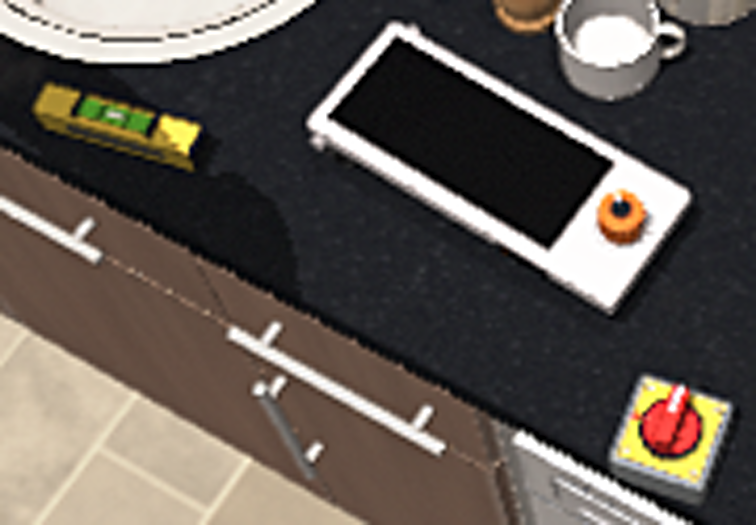

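The crop shows the level's vial at (115,112), the glass quad, the knob at (620,215), and the red grip with its white pointer running from (668,432) to (682,388). The red dot is at (635,413).

```bash
python3 - <<'E'
from h import *
C=cam("top"); S=cam("scene")
f=lambda u,v,z:ray(C,u/4.2+110,v/4.2+160,z).round(4)
print("ptr tip",f(682,388,.08),"disc c",f(668,432,.05),"reddot",f(635,413,.045))
print("vial c",f(115,113,.038), "ends",f(80,103,.038),f(153,122,.038))
h=cv2.cvtColor(C[0]["image"],cv2.COLOR_BGR2HSV)
m=cv2.inRange(h,(40,80,40),(80,255,255)); m[:170]=0;m[205:]=0;m[:,:115]=0;m[:,165:]=0
v=np.argwhere(m)[:,::-1]; P=np.array([ray(C,a,b,.037)[:2] for a,b in v]); print(len(P),P.mean(0)); w=np.linalg.svd(P-P.mean(0))[2][0]; print(np.degrees(np.arctan2(w[1],w[0])))
for n,p in(("iso top c",(.45,-.145,.08)),("knob top",(.572,-.035,.095))): print(n,proj(C,p),proj(S,p))
w=cv2.inRange(h,(0,0,190),(180,60,255)); 
m=np.zeros_like(w);m[250:270,262:280]=w[250:270,262:280]; print(np.argwhere(m)[:,::-1].tolist())
a=S[0]["image"][195:275,225:325]; b=S[0]["image"][225:260,120:195]
cv2.imwrite("pics/c2.png",cv2.resize(a,None,fx=7,fy=7,interpolation=cv2.INTER_CUBIC))
E
```

```text
ptr tip [ 0.4747 -0.1416  0.08  ] disc c [ 0.449 -0.144  0.05 ] reddot [ 0.4514 -0.1137  0.045 ]
vial c [0.469  0.3995 0.038 ] ends [0.4623 0.431  0.038 ] [0.4777 0.3665 0.038 ]
62 [0.46775549 0.4011048 ]
-78.1555320100702
iso top c [269.40250703 259.39435712] [295.21841157 239.43304646]
knob top [258.60505391 211.10143198] [268.99281874 218.7014114 ]
[[263, 250], [265, 250], [268, 251], [262, 252], [264, 252], [265, 252], [271, 252], [272, 252], [262, 253], [271, 253], [272, 253], [270, 254], [271, 254], [277, 254], [270, 255], [271, 255], [270, 256], [269, 257], [270, 257], [279, 267]]
```

View pics/c2.png

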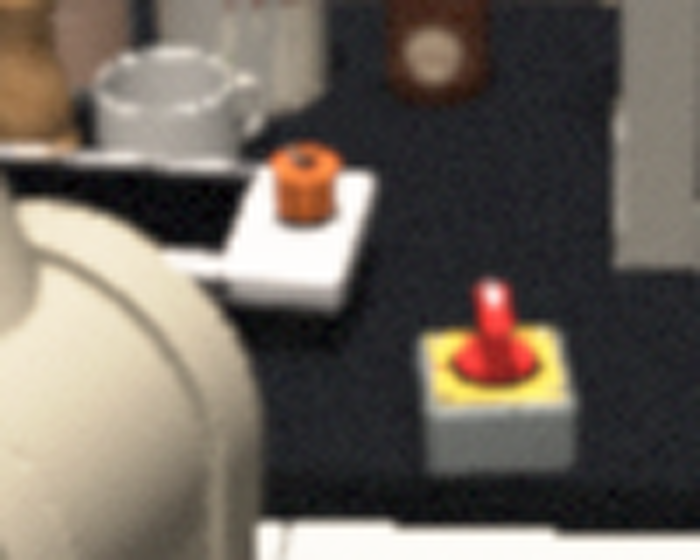

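The crop shows the isolator box's top corners at (420,335), (555,325), (578,405) and (425,408). The pointer line on the grip runs away from the robot, and the orange knob is free to grip.

```bash
python3 - <<'E'
from h import *
C=cam("top"); S=cam("scene")
q=np.array([ray(S,u/7+225,v/7+195,.045)[:2] for u,v in((420,335),(555,325),(578,405),(425,408))]); print(q.round(3),q.mean(0))
a=ray(C,272.2,252,.08);b=ray(C,269.5,257,.08);d=a-b; print(a,b,np.degrees(np.arctan2(d[1],d[0])))
q=np.array([ray(C,u/4.2+110,v/4.2+160,.045)[:2] for u,v in((645,376),(733,404),(702,488),(612,458))]); print(q.round(3),q.mean(0))
q=np.array([ray(C,u/4.2+110,v/4.2+160,.064)[:2] for u,v in((397,37),(612,163),(550,250),(328,116))]); print("glass",q.round(3),q.mean(0))
E
```

```text
[[ 0.48  -0.105]
 [ 0.495 -0.176]
 [ 0.419 -0.191]
 [ 0.411 -0.114]] [ 0.45116229 -0.14631291]
[ 0.47553747 -0.14046872  0.08      ] [ 0.45698251 -0.14135703  0.08      ] 2.7409215913075156
[[ 0.481 -0.105]
 [ 0.494 -0.175]
 [ 0.425 -0.187]
 [ 0.412 -0.117]] [ 0.45317899 -0.14596351]
glass [[0.636 0.224]
 [0.621 0.006]
 [0.53  0.009]
 [0.544 0.23 ]] [0.58253411 0.11733767]
```

Call:
{"fn": "drive_tool", "kwargs": {"motion": [[100, [0, -1, 0], -1], [100, [0.2, -1, 0], -1], [100, [0.2, -1, 0], -1], [100, [0.2, -1, 0], -1], [100, [0.2, -1, 0], -1], [100, [0.2, -1, 0], -1], [100, [0.2, -1, 0], -1], [100, [0.2, -1, 0], -1], [100, [0.2, -1, 0], -1], [100, [0.2, -1, 0], -1], [100, [0.2, -1, 0], -1], [100, [0.2, -1, 0], -1]]}}

```text
clock: 1.9
ee_pos: [0.4165, 0.1652, 0.303]
eef_rot: [0.689, 0.725, 0.0, 0.0]
force: [0.2, 0.3, -0.6]
gripper_width: 0.999
grasp_force: 0.0
```

Call:
{"fn": "drive_tool", "kwargs": {"motion": [[100, [0.1, -0.97, 0], -1], [100, [0.1, -0.97, 0], -1], [100, [0.1, -0.97, 0], -1], [100, [0.1, -0.97, 0], -1], [100, [0.1, -0.97, 0], -1], [100, [0.1, -0.97, 0], -1], [100, [0.15, -0.97, 0], -1], [100, [0.15, -0.97, 0], -1], [70, [0, 0, -0.5], -1], [70, [0, 0, -0.5], -1], [70, [0, 0, -0.5], -1], [70, [0, 0, -0.4], -1]]}}

```text
clock: 3.4
ee_pos: [0.4523, -0.144, 0.2261]
eef_rot: [0.959, 0.283, 0.0, 0.0]
force: [0.3, 1.1, 1.1]
gripper_width: 0.704
grasp_force: 0.0
```

Call:
{"fn": "drive_tool", "kwargs": {"motion": [[70, [0, 0, 0], -1], [70, [0, 0, 0], -1], [70, [0, 0, 0], -1], [70, [0, 0, 0], -1], [70, [0, 0, 0], -1], [70, [0, 0, 0], 0]]}}

```text
clock: 4.15
ee_pos: [0.4524, -0.1438, 0.2268]
eef_rot: [0.997, 0.071, 0.0, 0.0]
force: [0.3, -0.1, 0.9]
gripper_width: 0.702
grasp_force: 0.0
```

```bash
python3 - <<'E'
from h import *
C=cam("scene"); o=arm.get_obs(); print(o["ee_pos"],o["joints"])
cv2.imwrite("pics/c3.png",cv2.resize(C[0]["image"][150:290,200:360],None,fx=4,fy=4,interpolation=cv2.INTER_CUBIC))
E
```

```text
[ 0.45236085 -0.14383435  0.22676008] [-0.27835389  0.50463724  0.67086718  2.2620446  -0.6067311   0.5549781
 -0.56572176]
```

View pics/c3.png

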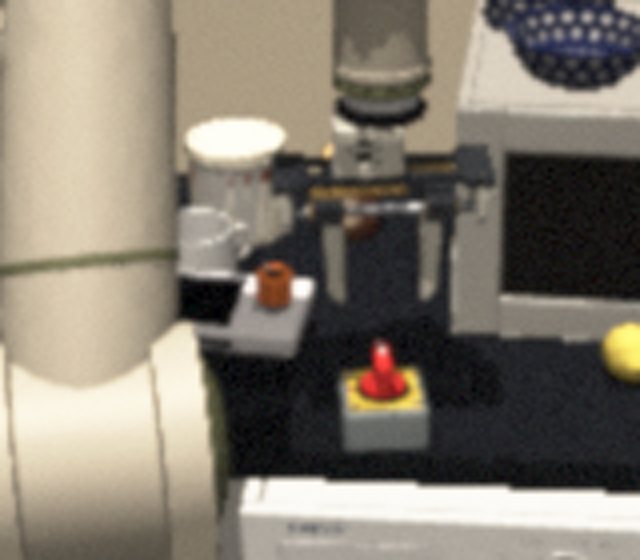

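The gripper is centred over the red grip, with a finger on either side. Next I'll go down and close.

Call:
{"fn": "drive_tool", "kwargs": {"motion": [[70, [0, -0.05, -0.5], 0], [70, [0, 0, -0.5], 0], [70, [0, 0, -0.5], 0], [70, [0, 0, -0.4], 0], [70, [0, 0, -0.3], 0], [70, [0, 0, 0], 0], [0, [0, 0, 0], 0], [0, [0, 0, 0], 0], [0, [0, 0, 0], 0], [0, [0, 0, 0], 0]], "newtons": 20}}

```text
clock: 5.45
ee_pos: [0.4523, -0.1458, 0.1389]
eef_rot: [0.998, 0.071, 0.0, 0.0]
force: [-0.0, 0.1, 0.2]
gripper_width: 0.32
grasp_force: 0.0
```

Call:
{"fn": "drive_tool", "kwargs": {"motion": [[0, [0, 0, 0], 0], [0, [0, 0, 0], 0], [0, [0, 0, 0], 0], [0, [0, 0, 0], 0]]}}

```text
clock: 5.95
ee_pos: [0.4521, -0.1449, 0.1387]
eef_rot: [0.997, 0.071, -0.0, -0.001]
force: [0.1, 4.5, 5.3]
gripper_width: 0.152
grasp_force: 19.9
```

Call:
{"fn": "drive_tool", "kwargs": {"motion": [[0, [0, 0, 0], 1], [0, [0, 0, 0], 1], [0, [0, 0, 0], 1], [0, [0, 0, 0], 1], [0, [0, 0, 0], 1], [0, [0, 0, 0], 1], [0, [0, 0, 0], 1], [0, [0, 0, 0], 1], [0, [0, 0, 0], 1], [0, [0, 0, 0], 1]]}}

```text
clock: 7.2
ee_pos: [0.4533, -0.1466, 0.1388]
eef_rot: [0.874, 0.486, 0.001, 0.001]
force: [3.4, 1.1, -2.2]
gripper_width: 0.151
grasp_force: 20.0
```

Call:
{"fn": "drive_tool", "kwargs": {"motion": [[0, [0, 0, 0], 1], [0, [0, 0, 0], 1], [0, [0, 0, 0], 1], [0, [0, 0, 0], 1], [0, [0, 0, 0], 1], [0, [0, 0, 0], 1], [0, [0, 0, 0], 0.8], [0, [0, 0, 0], 0]]}}

```text
clock: 8.2
ee_pos: [0.4547, -0.1469, 0.1388]
eef_rot: [0.694, 0.72, 0.001, 0.003]
force: [6.5, -1.5, -5.0]
gripper_width: 0.147
grasp_force: 20.0
```

```bash
python3 - <<'E'
from h import *
o=arm.get_obs(); print(o["joints"],o["moment"],o["force"])
E
```

```text
[ 0.12622352  0.59297283  0.0958418   2.29694464 -0.2111578   0.25363642
  0.44730384] [-0.29882564 -1.29754606  0.0814587 ] [ 6.45910115 -1.4638538  -5.04077801]
```

Call:
{"fn": "drive_tool", "kwargs": {"motion": [[60, [0, 0, 0], 0], [60, [0, 0, 0], 0], [60, [0, 0, 0], 0], [60, [0, 0, 0.6], 0], [100, [0, 0, 1], 0], [100, [0, 0, 1], 0], [100, [0, 0.8, 1], 1], [100, [0, 1, 0], 1], [100, [0, 1, 0], 0], [100, [0, 1, 0], 0], [100, [0, 1, 0], 0], [100, [0, 1, 0], 0]]}}

```text
clock: 9.7
ee_pos: [0.4517, 0.0871, 0.2827]
eef_rot: [0.629, 0.778, -0.0, -0.0]
force: [0.7, -0.2, 1.2]
gripper_width: 1.002
grasp_force: 0.0
```

Call:
{"fn": "drive_tool", "kwargs": {"motion": [[80, [0.1, 1, 0], 0], [80, [0.1, 1, 0], 0], [80, [0.1, 1, 0], 0], [80, [0, 1, 0], 0], [80, [0, 1, 0], 0], [80, [0, 1, 0], 0], [80, [0, 1, 0], 0], [80, [0, 0.8, 0], 0], [80, [0, 0, -0.5], 0], [80, [0, 0, -0.5], 0], [80, [0, 0, -0.5], 0], [80, [0, 0, 0], 0]]}}

```text
clock: 11.2
ee_pos: [0.4635, 0.3973, 0.2213]
eef_rot: [0.629, 0.778, -0.002, -0.0]
force: [0.1, -0.0, 0.4]
gripper_width: 0.802
grasp_force: 0.0
```

```bash
python3 - <<'E'
from h import *
C=cam("scene"); T=cam("top"); o=arm.get_obs(); print(o["ee_pos"],o["eef_rot"])
a=cv2.resize(C[0]["image"][140:270,90:240],None,fx=2.6,fy=2.6); b=cv2.resize(T[0]["image"][100:280,100:290],(390,338))
cv2.imwrite("pics/c4.png",np.hstack([a[:338],b]))
E
```

```text
[0.4642763  0.39784626 0.22301298] [ 6.28875990e-01  7.77505591e-01 -2.03524409e-04  6.03522631e-05]
```

View pics/c4.png

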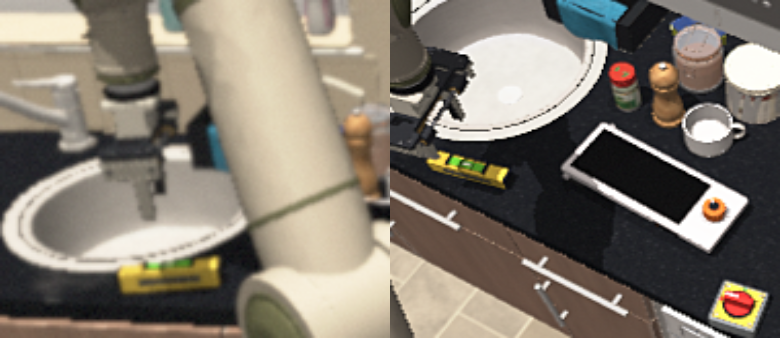

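The picture shows the pointer on the red side, so the isolator is off. The level is intact under the gripper, and the fingers are lined up across it.

Call:
{"fn": "drive_tool", "kwargs": {"motion": [[65, [0.1, 0.05, -0.7], 0], [65, [0, 0, -0.8], 0], [65, [0, 0, -0.7], 0], [65, [0, 0, -0.6], 0], [65, [0, 0, -0.42], 0], [65, [0, 0, 0], 0], [0, [0, 0, 0], 0], [0, [0, 0, 0], 0], [0, [0, 0, 0], 0], [0, [0, 0, 0], 0], [0, [0, 0, 0], 0], [0, [0, 0, 0], 0]], "newtons": 25}}

```text
clock: 12.8
ee_pos: [0.4685, 0.4002, 0.0944]
eef_rot: [0.629, 0.778, 0.0, 0.0]
force: [0.3, -0.2, 5.5]
gripper_width: 0.303
grasp_force: 25.0
```

Call:
{"fn": "drive_tool", "kwargs": {"motion": [[0, [0, 0, 0.3], 0], [0, [0, 0, 0.7], 0], [0, [0, 0, 1], 0], [0, [0, 0, 1], 0], [0, [0.3, -0.7, 0.6], -0.5], [0, [0.4, -0.9, 0], -0.7], [0, [0.4, -0.9, 0], -0.7], [0, [0.4, -0.9, 0], -0.7], [0, [0.4, -0.9, 0], -0.5], [0, [0.4, -0.9, 0], 0], [0, [0.3, -0.9, 0], 0], [0, [0.24, -0.98, 0], 0]]}}

```text
clock: 14.3
ee_pos: [0.5818, 0.1158, 0.2382]
eef_rot: [0.728, 0.686, -0.0, -0.0]
force: [0.3, 0.2, -2.0]
gripper_width: 0.298
grasp_force: 25.0
```

Call:
{"fn": "drive_tool", "kwargs": {"motion": [[0, [0, 0, -0.5], 0], [0, [0, 0, -0.5], 0], [0, [0, 0, -0.4], 0], [0, [0, 0, -0.2], 0], [0, [0, 0, 0], 0]]}}

```text
clock: 14.92
ee_pos: [0.5816, 0.1169, 0.1736]
eef_rot: [0.728, 0.686, -0.0, -0.0]
force: [-0.2, -0.9, -1.4]
gripper_width: 0.297
grasp_force: 25.0
```

```bash
python3 - <<'E'
from h import *
C=cam("scene"); T=cam("top"); o=arm.get_obs(); print(o["ee_pos"],o["eef_rot"],o["force"])
a=cv2.resize(C[0]["image"][150:280,190:300],(330,390)); b=cv2.resize(T[0]["image"][130:260,150:300],(450,390),interpolation=cv2.INTER_CUBIC)
cv2.imwrite("pics/c5.png",np.hstack([a,b]))
E
```

```text
[0.58206317 0.11696433 0.17434991] [7.27834161e-01 6.85753131e-01 2.22450017e-04 1.71227195e-04] [-0.15091851  0.0577611  -2.65781628]
```

View pics/c5.png

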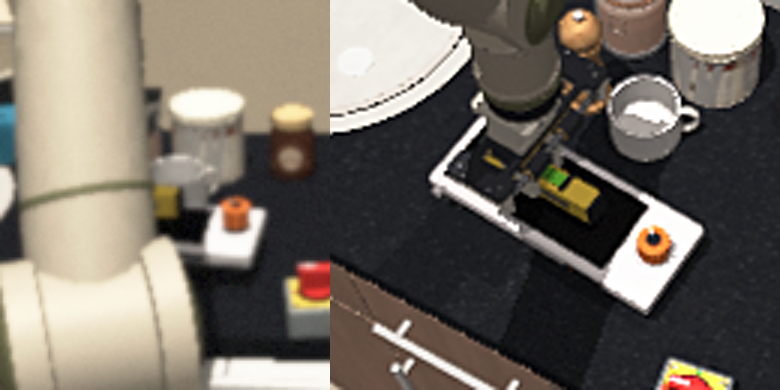

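The level hangs over the middle of the glass, lined up with the plate. I'll lower it now.

Call:
{"fn": "drive_tool", "kwargs": {"motion": [[0, [0, 0, -0.2], 0], [0, [0, 0, -0.15], 0], [0, [0, 0, -0.05], 0], [0, [0, 0, 0], 0]]}}

```text
clock: 15.52
ee_pos: [0.5817, 0.1167, 0.1578]
eef_rot: [0.728, 0.686, -0.0, -0.0]
force: [-0.8, 0.2, -3.9]
gripper_width: 0.301
grasp_force: 25.0
```

Call:
{"fn": "drive_tool", "kwargs": {"motion": [[0, [0, 0, -0.06], 0], [0, [0, 0, 0], 0]]}}

```text
clock: 15.78
ee_pos: [0.5819, 0.1166, 0.1563]
eef_rot: [0.728, 0.686, 0.0, 0.0]
force: [-2.2, -1.4, 7.9]
gripper_width: 0.296
grasp_force: 25.0
```

Call:
{"fn": "drive_tool", "kwargs": {"motion": [[0, [0, 0, -0.04], 0], [0, [0, 0, 0], 0]]}}

```text
clock: 16.02
ee_pos: [0.5819, 0.1165, 0.1559]
eef_rot: [0.728, 0.686, 0.001, 0.0]
force: [-6.2, -2.3, 21.2]
gripper_width: 0.3
grasp_force: 25.0
```

Call:
{"fn": "drive_tool", "kwargs": {"motion": [[0, [0, 0, 0.03], 0], [60, [0, 0, 0], 0], [60, [0, 0, 0], 0], [60, [0, 0, 0], 0], [60, [0, 0, 0.2], 0], [60, [0, 0, 0.6], 0], [60, [0, 0, 1], 0], [60, [0, 0, 1], 0], [60, [0, -1, 0], 0], [60, [0, -1, 0], 0], [60, [0, -1, 0], 0], [60, [0, 0, 0], 0]]}}

```text
clock: 17.52
ee_pos: [0.5816, -0.0069, 0.2678]
eef_rot: [0.73, 0.684, -0.0, 0.001]
force: [1.2, -0.5, 0.2]
gripper_width: 0.605
grasp_force: 0.0
```

```bash
python3 - <<'E'
from h import *
C=cam("scene"); T=cam("top"); o=arm.get_obs(); print(o["ee_pos"],o["eef_rot"],o["force"],o["joints"])
a=cv2.resize(C[0]["image"][150:280,190:300],(330,390)); b=cv2.resize(T[0]["image"][150:250,170:285],(450,390),interpolation=cv2.INTER_CUBIC)
cv2.imwrite("pics/c6.png",np.hstack([a,b])); np.save("t6.npy",T[0]["image"])
E
```

```text
[ 0.5818249  -0.00312546  0.26748224] [ 7.28149799e-01  6.85417982e-01  2.41726220e-04 -3.07758701e-05] [-0.58357066  0.10388101 -0.47309208] [-0.22070742  0.47561974  0.18393324  1.97694741 -0.13095393  0.69981791
 -0.01686021]
```

View pics/c6.png

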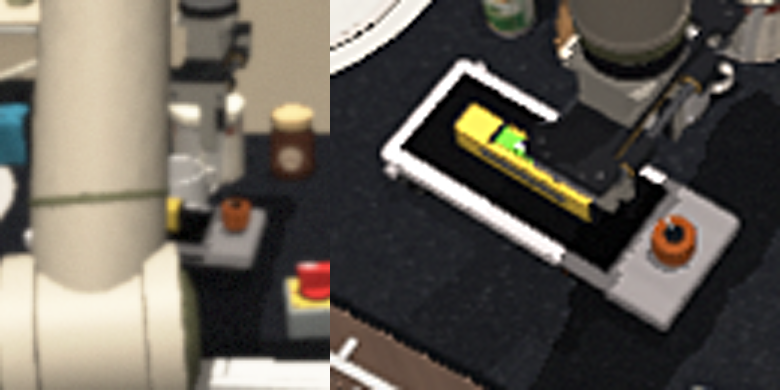

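The level lies centred on the glass. The knob is at (672,240) in the crop and is unobstructed. Next I'll go to the knob.

Call:
{"fn": "drive_tool", "kwargs": {"motion": [[65, [-0.25, -0.77, 0], 0.7], [65, [0, 0, -0.6], 0], [65, [0, 0, -0.7], 0], [65, [0, 0, -0.7], 0], [65, [0, 0, -0.6], 0], [65, [0, 0, -0.43], 0], [65, [0, 0, 0], 0], [0, [0, 0, 0], 0], [0, [0, 0, 0], 0], [0, [0, 0, 0], 0], [0, [0, 0, 0], 0]], "newtons": 20}}

```text
clock: 19.0
ee_pos: [0.5758, -0.0339, 0.1471]
eef_rot: [0.707, 0.708, 0.003, 0.003]
force: [11.7, 0.1, -6.2]
gripper_width: 0.384
grasp_force: 20.0
```

```bash
python3 - <<'E'
from h import *
T=cam("top"); o=arm.get_obs(); print(o["ee_pos"],o["force"],o["gripper_width"])
cv2.imwrite("pics/c7.png",cv2.resize(T[0]["image"][160:235,180:290],(770,525),interpolation=cv2.INTER_CUBIC)); np.save("t7.npy",T[0]["image"])
E
```

```text
[ 0.57574161 -0.03386943  0.14706867] [10.41930951  0.20348159 -7.43983479] 0.38509930177009694
```

View pics/c7.png

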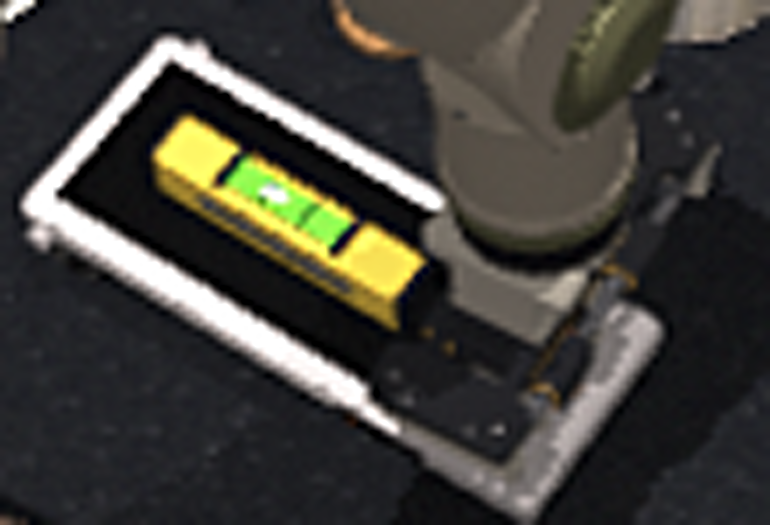

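The bubble is clearly visible at (272,192). The vial runs from (230,170) to (343,237) with its centre near (287,204), so the bubble is about 9 mm to the left. That needs about 1.2 rad clockwise.

Call:
{"fn": "drive_tool", "kwargs": {"motion": [[0, [0.1, 0, 0], 0], [0, [0, 0, 0.017], -1], [0, [0, 0, 0.017], -1], [0, [0, 0, 0.017], -1], [0, [0, 0, 0.017], -1], [0, [0, 0, 0.017], -1], [0, [0, 0, 0.017], -1], [0, [0, 0, 0.017], -1], [0, [0, 0, 0.017], -1], [0, [0, 0, 0.017], -1], [0, [0, 0, 0.017], -1], [0, [0, 0, 0], 0]]}}

```text
clock: 20.55
ee_pos: [0.5738, -0.0321, 0.1532]
eef_rot: [0.939, 0.343, -0.001, -0.002]
force: [-6.7, 6.0, 8.0]
gripper_width: 0.381
grasp_force: 20.0
```

```bash
cat > bub.py <<'E'
from h import *
import sys
def bub(T,im=None):
    im=T[0]["image"] if im is None else im
    b=cv2.resize(im[160:235,180:290],None,fx=8,fy=8,interpolation=cv2.INTER_CUBIC); h=cv2.cvtColor(b,cv2.COLOR_BGR2HSV)
    g=cv2.inRange(h,(40,60,90),(80,255,255)); g=cv2.morphologyEx(g,cv2.MORPH_CLOSE,np.ones((25,25)))
    cs=cv2.findContours(g,0,2)[0]; c=max(cs,key=cv2.contourArea); m=np.zeros_like(g); cv2.drawContours(m,[c],-1,255,-1)
    W=lambda p,z=.1:np.array([ray(T,u/8+180-.44,v/8+160-.44,z)[:2] for u,v in p])
    P=W(np.argwhere(m)[::7,::-1]); ax=np.linalg.svd(P-P.mean(0),full_matrices=False)[2][0]; ax=ax*np.sign(ax[1])
    s=(P-P.mean(0))@ax; mid=P.mean(0)+ax*(s.max()+s.min())/2
    wm=(h[...,1]<80)&(h[...,2]>170)&(m>0); q=np.argwhere(wm)[:,::-1]
    return dict(vial=mid.round(4),len=np.ptp(s).round(4),n=len(q),bub=((W(q)-mid)@ax).mean().round(4) if len(q) else None,ang=np.degrees(np.arctan2(ax[1],ax[0])).round(1))
if __name__=="__main__":
    T=cam("top"); print(bub(T,np.load("t7.npy"))); print(bub(T)); o=arm.get_obs(); print(o["force"],o["moment"],o["joints"][6])
E
python3 bub.py
```

```text
{'vial': array([0.5801, 0.1168]), 'len': np.float64(0.0646), 'n': 484, 'bub': np.float64(0.0081), 'ang': np.float64(85.4)}
{'vial': array([0.5818, 0.124 ]), 'len': np.float64(0.0539), 'n': 486, 'bub': np.float64(-0.0017), 'ang': np.float64(85.5)}
[-6.39226357  5.00730064  8.78976891] [1.09332604 1.61426141 0.03460562] -0.44234813418334396
```

Call:
{"fn": "drive_tool", "kwargs": {"motion": [[0, [0, 0, 0], 0], [0, [0, 0, 0], 0], [0, [0, 0, 0], 0], [0, [0, 0, 0], 0], [0, [0, 0, 0], 0], [0, [0, 0, 0], 0]]}}

```text
clock: 21.35
ee_pos: [0.5739, -0.0322, 0.1532]
eef_rot: [0.939, 0.343, -0.001, -0.002]
force: [-6.4, 5.6, 9.4]
gripper_width: 0.383
grasp_force: 20.0
```

```bash
python3 bub.py | tail -2; python3 - <<'E'
from h import *
T=cam("top")
cv2.imwrite("pics/c8.png",cv2.resize(T[0]["image"][160:235,180:290],(770,525),interpolation=cv2.INTER_CUBIC))
E
```

```text
{'vial': array([0.5816, 0.1239]), 'len': np.float64(0.0543), 'n': 533, 'bub': np.float64(-0.0028), 'ang': np.float64(85.6)}
[-6.3951331   5.4396052   7.88098457] [1.10999211 1.53410948 0.0563547 ] -0.4421625687320615
```

View pics/c8.png

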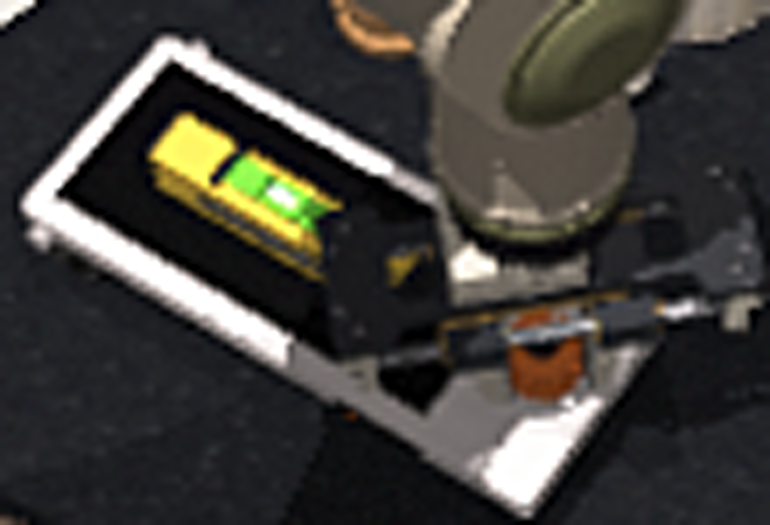

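The bubble has moved to (283,195), which is about +2.5 mm from centre. About 20° more is needed.

Call:
{"fn": "drive_tool", "kwargs": {"motion": [[0, [-0.02, 0.02, 0.02], -1], [0, [-0.02, 0.02, 0.02], -1], [0, [0, 0, 0.02], -1], [0, [0, 0, 0.02], -0.8], [0, [0, 0, 0], 0], [0, [0, 0, 0], 0], [60, [0, 0, 0], 0], [60, [0, 0, 0], 0], [60, [0, 0, 0], 0], [60, [0, 0, 0.6], 0], [60, [0, 0, 1], 0], [60, [0, -1, 1], 0]]}}

```text
clock: 22.95
ee_pos: [0.5745, -0.0701, 0.2606]
eef_rot: [0.983, 0.185, -0.0, -0.001]
force: [2.0, -0.3, -0.2]
gripper_width: 0.602
grasp_force: 0.0
```

Call:
{"fn": "drive_tool", "kwargs": {"motion": [[60, [0, -1, 0], 0], [60, [0, -1, 0], 0], [60, [0, 0, 0], 0]]}}

```text
clock: 23.32
ee_pos: [0.5736, -0.1562, 0.2606]
eef_rot: [0.984, 0.18, 0.0, 0.001]
force: [-0.2, 1.1, 1.1]
gripper_width: 0.602
grasp_force: 0.0
```

```bash
python3 bub.py | tail -2; python3 - <<'E'
from h import *
T=cam("top"); print(arm.get_obs()["ee_pos"])
cv2.imwrite("pics/c9.png",cv2.resize(T[0]["image"][165:215,195:255],(720,600),interpolation=cv2.INTER_CUBIC))
E
```

```text
{'vial': array([0.5821, 0.12  ]), 'len': np.float64(0.0636), 'n': 521, 'bub': np.float64(-0.0005), 'ang': np.float64(86.6)}
[ 0.25871002  0.93651295 -0.60510793] [-0.01455035  0.21224077 -0.0011874 ] -0.5869293653968548
[ 0.57403266 -0.15256189  0.25985999]
```

View pics/c9.png

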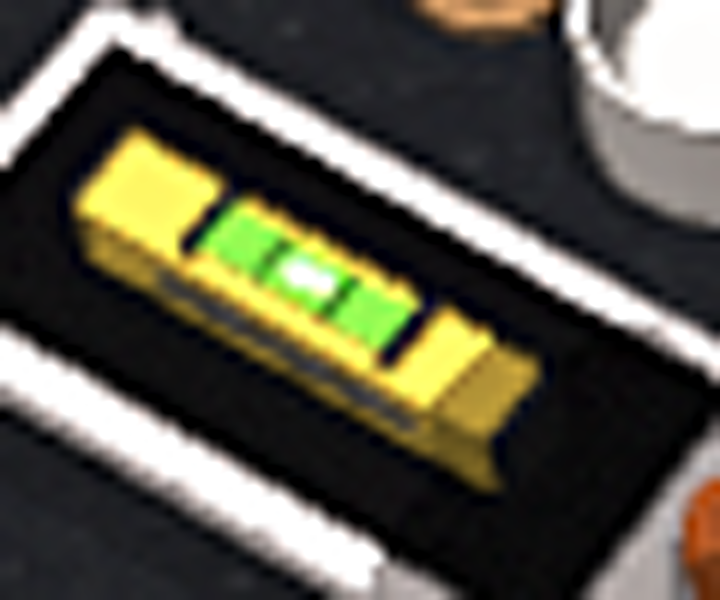

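The bubble is at (308,275), centred between the lines at (277,258) and (342,297). Next I'll press with closed fingertips on the cover.

Call:
{"fn": "drive_tool", "kwargs": {"motion": [[0, [0.1, 0.9, 0], -1], [0, [0.1, 1, 0], -1], [0, [0, 1, 0], -1], [0, [0, 1, 0], -1], [0, [0, 1, 0], -0.8], [0, [0, 1, 0], 0], [0, [0, 0.88, 0], 0], [0, [0, 0, -0.5], 0], [0, [0, 0, -0.5], 0], [0, [0, 0, -0.4], 0], [0, [0, 0, -0.1], 0], [0, [0, 0, 0], 0]]}}

```text
clock: 24.92
ee_pos: [0.5823, 0.1189, 0.2]
eef_rot: [1.0, -0.026, -0.0, 0.0]
force: [-0.4, -0.4, 0.7]
gripper_width: 0.002
grasp_force: 0.0
```

Call:
{"fn": "drive_tool", "kwargs": {"motion": [[0, [0, 0, -0.15], 0], [0, [0, 0, -0.05], 0], [0, [0, 0, 0], 0]]}}

```text
clock: 25.3
ee_pos: [0.5822, 0.1188, 0.1919]
eef_rot: [1.0, -0.025, -0.0, -0.0]
force: [-0.2, -0.9, 0.5]
gripper_width: 0.003
grasp_force: 0.0
```

Call:
{"fn": "drive_tool", "kwargs": {"motion": [[0, [0, 0, -0.04], 0], [0, [0, 0, 0], 0]]}}

```text
clock: 25.55
ee_pos: [0.5822, 0.1189, 0.1903]
eef_rot: [1.0, -0.025, -0.0, -0.0]
force: [-0.4, 0.3, 1.1]
gripper_width: 0.006
grasp_force: 0.0
```

Call:
{"fn": "drive_tool", "kwargs": {"motion": [[0, [0, 0, -0.02], 0], [0, [0, 0, 0], 0]]}}

```text
clock: 25.8
ee_pos: [0.5823, 0.1188, 0.19]
eef_rot: [1.0, -0.026, 0.0, -0.0]
force: [-1.1, 0.7, 6.2]
gripper_width: 0.005
grasp_force: 3.0
```

Call:
{"fn": "drive_tool", "kwargs": {"motion": [[0, [0, 0, -0.01], 0], [0, [0, 0, 0], 0], [0, [0, 0, 0], 0]]}}

```text
clock: 26.18
ee_pos: [0.5823, 0.1188, 0.19]
eef_rot: [1.0, -0.026, 0.0, -0.0]
force: [-2.4, -0.1, 10.3]
gripper_width: 0.003
grasp_force: 5.3
```

Call:
{"fn": "drive_tool", "kwargs": {"motion": [[0, [0, 0, 0], 0], [0, [0, 0, 0], 0], [0, [0, 0, 0], 0], [0, [0, 0, 0], 0], [0, [0, 0, 0], 0], [0, [0, 0, 0], 0], [0, [0, 0, 0], 0], [0, [0, 0, 0], 0]]}}

```text
clock: 27.18
ee_pos: [0.5823, 0.1188, 0.19]
eef_rot: [1.0, -0.026, 0.0, -0.0]
force: [-2.3, 0.8, 10.2]
gripper_width: 0.006
grasp_force: 5.2
```

```bash
python3 - <<'E'
from h import *
T=cam("top"); S=cam("scene"); print(arm.get_obs()["force"])
cv2.imwrite("pics/c10.png",np.hstack([cv2.resize(T[0]["image"][150:275,170:295],(400,400)),cv2.resize(S[0]["image"][150:275,200:325],(400,400))]))
E
```

```text
[-2.22695322  0.48045537 10.59592843]
```

View pics/c10.png

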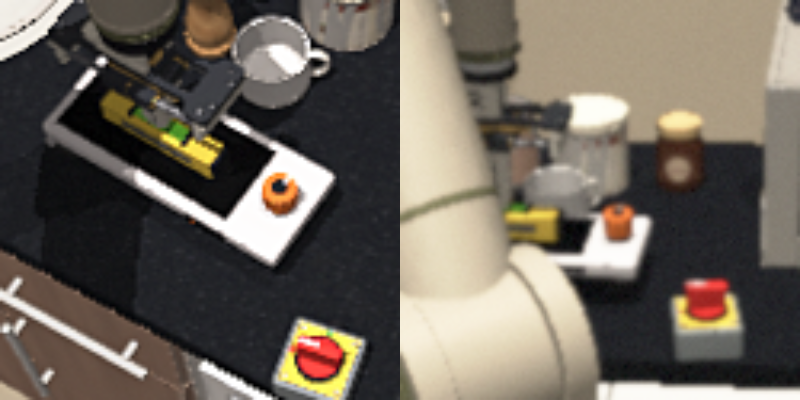

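The fingertips press on the middle of the level at a steady 10 N or so. The isolator is off and everything else stands where it did, so I'll hand in.

```bash
python3 -c "
from bench import arm
print(arm.hand_in())"
```

```text
the job is handed in; nothing more can be done
None
```

The job is handed in: isolator off, level let go in the middle of the glass, and the fingertips still pressing with about 10 N; the bubble was centred just before pressing, but the gripper then hid it, and no verdict was returned.

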